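# Check the wheel has stopped, then hold the sprung grinder hood at its set mark

### The job

I want to dress the grinding wheel: first aim the hand tachometer squarely at the nut on the bare end of the grinder's spindle, lens a hand's breadth off (5 to 20 cm) and not touching the machine, and hold it steady there for a second or two to make sure that the shaft stands still, with the hood still shut; then lay the tachometer flat in the middle of the rubber mat. After that lift the sprung wheel hood by its handle bar until its pointer stands at the middle of the block clamped on the quadrant, and finish while still holding it there, for it snaps shut when let go. Leave the set block and the other things on the bench where they are.

Things in the scene. Friction and masses are not known exactly. Their poses are not given: they have to be found in the camera images.
- grinder: Bench grinder bolted down, green cast housing, 200 x 170 mm foot; spindle horizontal along its y axis, 130 mm above the bench. Origin: on the bench under the middle of the motor (motor 150 mm long, 129 mm across). Axes: -x is its front (towards the robot, turned by up to 0.3 rad), +y is the end with the wheel and hood, -y the bare end, z up.
- spindle_end (a point): Centre of the outer face of the dark hexagon nut (about 40 mm across, with a 16 mm reflective patch) on the bare end of the spindle, 122 mm from the grinder's origin along its -y, 130 mm above the bench. The face looks along the grinder's -y.
- hood_hinge (a point): Centre of the hood's hinge axis, at the rear of the hood: in the grinder's frame (100, 130, 130) mm. The axis runs along the grinder's y.
- hood (a joint): Angle of the sprung hood over the wheel (rad): 0 is shut (bar level with the hinge), it grows as the front is lifted, up to 1.5. The hood is a half-round sheet cover, 200 mm long (x), 80 mm wide, 100 mm high above the hinge level. Weight and a torsion spring drive it shut: lifting at the bar takes about 6 N at first and 7 to 11 N at the marks. It is shut at the start.
- bar_center (a point): Middle of the hood's lifting handle (hood_c0 is the bar itself): a round steel bar, 12 mm diameter, 84 mm long along y, held 50 mm clear of the hood's front edge by two 5 mm side arms that leave 73 mm of free bar between them. With the hood shut it is 130 mm above the bench with nothing under it (the tool rest, a plate with its top at 89 mm, lies 22 mm or more behind it). As the hood opens it moves on a 250 mm circle about the hinge axis, up and away from the robot.
- hood_pointer (a point): Tip of the pointer arm fixed to the hood on its outer (+y) side, 146 mm from the hinge axis, in line with the bar. Its axes are the hood's.
- set_mark (a joint): Angle (rad) at which the set block is clamped on the quadrant plate, measured as the hood's: the hood stands at the mark when hood equals this value. Between 0.45 and 0.75; differs from start to start and must not be shifted.
- mark_block (a point): Middle of the inner edge of the set block: a brass block, 34 x 12 x 20 mm, with a round thumb screw sticking out sideways (+y), clamped on the rim of the upright aluminium quadrant plate on the outer (+y) side of the hood. 150 mm from the hinge axis; the pointer's tip comes to stand just inside it. Its axes are those of the hood when the hood is at the mark.
- tacho_center (a point): Centre of the hand tachometer: a grey box with a black screen and nose, 150 mm long (x), 50 mm wide (y), 40 mm high (z), 220 g (may vary by a quarter), lying on its back on the bench, screen up. This point is half-way up, 20 mm above its underside. x points to the lens, z up out of the screen. Take it across its 50 mm width.
- tacho_lens (a point): Lens of the tachometer, at the middle of its front end, 75 mm from the centre along +x; it looks along its +x.
- mat: Ribbed black rubber mat fixed on the bench, 160 (x) x 200 (y) x 4 mm; origin at the centre of its underside.
- knife: Bystander: kitchen knife with orange handle, 270 mm long, lying flat.
- stone: Bystander: whetstone in a wooden holder, 200 x 66 x 38 mm.
- wrench: Bystander: wheel-nut wrench, 190 mm, lying flat.
- spare_wheel: Bystander: reddish grinding wheel lying flat, 150 mm diameter, 25 mm high.
- oil: Bystander: white oil bottle, 56 mm diameter, 150 mm high.
- tea: Bystander: white mug, 64 mm diameter, 85 mm high.
- compound_bar: Bystander: bar of polishing compound, 120 x 45 x 35 mm.
There are look-alikes about, which are no part of the job. Leave any yellow look-alike of the part that bears tacho_center alone.

How it is judged:
By the outcome, as a careful person would: the job done as asked, in the order asked, and still so for the second after the job is handed in, while the arm keeps its last pose, push and grip.
It also fails if it takes over 72 s, if anything falls off the work surface, if the arm or the gripper's body presses on something with over 40 N, if the wrist force passes 120 N, or if a joint passes its speed limit or range.

### The arm

A 6-joint arm with a two-finger parallel gripper is mounted at the origin on the work surface. World frame = base frame: x ahead of the robot, y to its left, z up, the work surface at z = 0. Lengths are in mm, angles in degrees, forces in N, time in s.
With the tool pointing down it reaches from about 350 to 850 mm from the base axis. Payload 8.1 kg.
Tool frame: the origin (TCP) lies between the finger pads; the fingertips stand r.nose_length ahead of it and the grasp point (between the pads) lies 3 mm ahead of it (r.nose_length is the distance from the TCP to the fingertips, in mm); x points along the fingers, y is the direction in which the jaws open and shut, and the axes are right-handed (so a half turn about x gives the same grasp; the last joint's range is limited). The gripper opens to 85 mm and grips with 20 to 120 N. Pads are 22 mm wide; open, the fingers measure 114 mm over their backs; the gripper's body (76 mm by 85 mm) begins 54 mm behind the grasp point. The pads swing forward as they close: fully open they stand 13 mm farther back than shut.
Start: joints at [67.815, 7.471, 85.268, -0, 87.261, -4.893], TCP at [178.322, 572.893, 253.292] pointing down, gripper open.
Joint ranges: [-169.43, 169.43], [-51.17, 129.36], [1.28, 143.12], [-76.62, 256.62], [0, 156.53], [-152.29, 152.29]. Speed limits (degrees/s): [136.94, 136.94, 159.86, 180, 180, 180].

### API

Orientations are given as [roll, pitch, yaw] about the fixed x, y, z axes, in that order (R = Rz(yaw) Ry(pitch) Rx(roll)).
In Python, from bench import sense, optics, order, r gives the robot as it stands.
- The arm moves only by the tool carry_out, never from a script. Its argument "commands" is one flat list of numbers, 7 for each row, row after row: the shift along the tool's x, y, z in m, then the turn, a rotation vector about the tool's x, y, z in degrees, then the closure, from -1 (fully open) to 1 (shut), so that 0 is half open. A call has 1 to 12 rows; each row is the pose to reach, as a shift and turn from the pose measured when the call began, along the tool's axes at that moment; what a row does not reach only later rows make up. A row lasts 1/8 s, in which the tool goes at most 62.5 mm and 10.7 degrees, less where a joint would pass 70% of its speed; a pose out of reach is approached as far as the arm can. A call with a gripper value outside its range is refused whole. The fingers move at their own pace and stop on an object; "grip_force" is the grip in N (left out, the last holds). Time passes only in rows, so rows that repeat a pose let the fingers close. It gives the time, the measured TCP pose, the force and the opening at its end, in the units of the state.
- sense(): the state, without advancing time (a new reading comes with each control period).
- optics.snapshot(name): name is "scene" or "top" or "wrist"; returns (picture, depth): 400x640x3 uint8, red, green, blue; 400x640 float32, mm along the optical axis (not along the pixel's ray), 0 where there is no reading.
- optics.calibration(name): a dict with "mtx" (3x3 intrinsics, pixels), "extrinsics" (4x4, takes a point from camera to world coordinates). Camera axes: x right, y up, looking along -z (the intrinsics and any distortion apply to the point x, -y, -z); pixel columns grow to the right and rows downward; lengths in mm; the calibration is good to about 2 mm. A picture is of the moment at which its call begins: read the wrist's pose just before it. calibration takes no time and is no camera call; for the wrist camera it gives the pose at the moment of the call.
- order.hand_in(): hands the job in, once; it reports no verdict.
The state is a dict: "time": time; "joint_pos": joint angles; "qd": joint speeds; "joint_efforts": joint torques, N m; "tool_pos": TCP position; "tcp_rot": TCP orientation; "ft_force": force on the tool from outside, world axes, zero at the start; "wrist_torque": the same for the moment, N m; "finger_gap": finger opening in mm.
Only numpy, scipy, OpenCV 4.12 (cv2) and the standard library are available. Lean on these libraries where they do the work, as an engineer would, in place of code of your own. Each camera call takes 0.05 s, during which the arm holds its last target. There are 200 camera calls.

## Working session

There is one attempt and no reset: what is moved stays moved. The work goes in short steps, Python scripts to look and compute and a tool call to move; the robot and the scene stay as the last step left them, time stands still between calls to the robot, and variables do not carry over. Pictures are saved under pics/ and viewed, about 8 in all and at most 12, crops included, and the job is handed in when it is done.

Besides the shell and the picture viewer there is one more tool, called after "Call:" as name(argument=value, ...), one argument or row to a line, values as JSON. carry_out: Moves the arm, as the interface text tells. Its arguments: {"type":"object","properties":{"commands":{"type":"array","items":{"type":"number"}},"grip_force":{"type":"number"}},"required":["commands"]}

```bash
ls; mkdir -p pics; cat > h.py <<'E'
import numpy as np, cv2
from bench import sense, optics, order, r
def snap(n,tag):
    p,d=optics.snapshot(n); c=optics.calibration(n)
    cv2.imwrite(f'pics/{tag}.png',cv2.cvtColor(p,cv2.COLOR_RGB2BGR)); np.savez(f'pics/{tag}.npz',p=p,d=d,K=c['mtx'],T=c['extrinsics'])
    return p,d
def px(tag,u,v,z=None):
    f=np.load(f'pics/{tag}.npz'); K,T,d=f['K'],f['T'],f['d']
    ray=np.array([(u-K[0,2])/K[0,0],-(v-K[1,2])/K[1,1],-1.])
    if z is None:
        w=d[int(v)-1:int(v)+2,int(u)-1:int(u)+2]; w=w[w>0]; s=np.median(w) if len(w) else np.nan
    else: s=(z-T[2,3])/(T[:3,:3]@ray)[2]
    return T[:3,:3]@(ray*s)+T[:3,3]
def cloud(tag):
    f=np.load(f'pics/{tag}.npz'); K,T,d=f['K'],f['T'],f['d']
    v,u=np.mgrid[:400,:640]
    P=np.stack([(u-K[0,2])/K[0,0]*d,-(v-K[1,2])/K[1,1]*d,-d],-1)
    return P@T[:3,:3].T+T[:3,3],f['p'],d
def crop(tag,x0,y0,x1,y1,k,out):
    i=cv2.imread(f'pics/{tag}.png')[y0:y1,x0:x1]; cv2.imwrite(f'pics/{out}.png',cv2.resize(i,None,fx=k,fy=k,interpolation=cv2.INTER_CUBIC))
E
python3 - <<'E'
from h import *
snap('scene','s0'); snap('top','t0')
a=cv2.imread('pics/s0.png');b=cv2.imread('pics/t0.png')
print(sense(), r.nose_length)
for n in('scene','top'): c=optics.calibration(n); print(c)
E
```

```text
pics
{'time': 0.1, 'joint_pos': array([ 6.78166631e+01,  7.51260627e+00,  8.53249330e+01,  1.38594948e-03,
        8.72634261e+01, -4.89296688e+00]), 'qd': array([ 0.03600525, -0.10071222, -0.19362628,  0.01846855,  0.08332838,
        0.08703252]), 'joint_efforts': array([ 1.72315711e-03, -5.70944130e+01, -5.01947987e+01, -1.34369466e-04,
        8.05892836e-03, -3.82585415e-05]), 'tool_pos': array([178.11528959, 572.44668479, 252.31214539]), 'tcp_rot': array([ -95.678451  ,   89.89902505, -112.9688884 ]), 'ft_force': array([ 0.35355989, -0.35405226,  0.3591567 ]), 'wrist_torque': array([-0.01198432,  0.0356284 ,  0.04552194]), 'finger_gap': 85.4270978211786} 22.0
{'mtx': array([[368.86033801,   0.        , 313.99913519],
       [  0.        , 368.86033801, 199.6761538 ],
       [  0.        ,   0.        ,   1.        ]]), 'extrinsics': array([[-4.23491974e-01, -7.86177155e-01,  4.50088912e-01,
         1.05767861e+03],
       [ 9.05835041e-01, -3.73440677e-01,  2.00012349e-01,
         2.45243998e+02],
       [ 1.08363683e-02,  4.92409933e-01,  8.70295945e-01,
         1.12679015e+03],
       [ 0.00000000e+00,  0.00000000e+00,  0.00000000e+00,
         1.00000000e+00]])}
{'mtx': array([[393.82366979,   0.        , 313.69500666],
       [  0.        , 393.82366979, 198.4321495 ],
       [  0.        ,   0.        ,   1.        ]]), 'extrinsics': array([[ 2.74174300e-02,  9.93692452e-01, -1.08736356e-01,
         3.60327725e+02],
       [-9.99622314e-01,  2.74586886e-02, -1.11814728e-03,
        -2.29055448e+01],
       [ 1.87466322e-03,  1.08725944e-01,  9.94069995e-01,
         1.60719944e+03],
       [ 0.00000000e+00,  0.00000000e+00,  0.00000000e+00,
         1.00000000e+00]])}
```

View pics/s0.png

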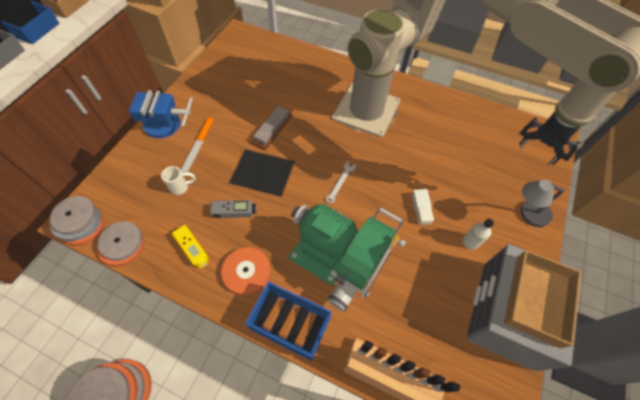

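View pics/t0.png

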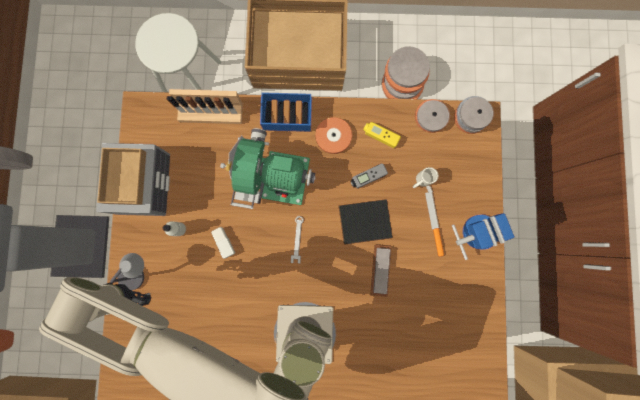

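Seen: the scene is viewed from the far side. In the top view, the tachometer candidates are the grey box with a screen at (369,175), the yellow look-alike at (382,133), and the grey whetstone at (381,270). I choose the grey one. The grinder is at (270,170), its hood bar at (245,205), and the mat at (365,222). Next is a close crop.

```bash
python3 - <<'E'
from h import *
def C(tag,x0,y0,x1,y1):
    i=cv2.imread(f'pics/{tag}.png')[y0:y1,x0:x1]; return cv2.resize(i,(400,300),interpolation=cv2.INTER_CUBIC)
# each 80x60 -> x5 ; 120x90 -> x3.33
m=np.vstack([np.hstack([C('t0',330,145,410,205),C('s0',195,180,275,240)]),np.hstack([C('t0',215,125,335,215),C('s0',280,195,420,300)])])
cv2.imwrite('pics/c0.png',m)
for u,v in [(350,180),(369,175),(388,170)]: print(px('t0',u,v))
E
```

```text
[ 6.16681963e+02 -1.68731623e+02  5.40903207e-01]
[ 633.10915349 -241.5398752    38.70175612]
[ 663.28201274 -325.62303181   -1.60208545]
```

View pics/c0.png

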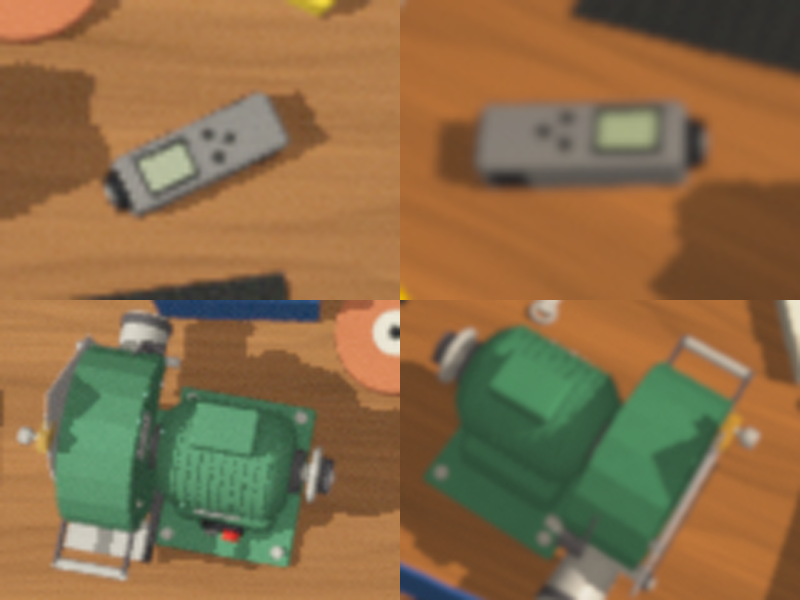

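```bash
python3 - <<'E'
from h import *
from scipy.spatial.transform import Rotation as R
for tag in('t0','s0'):
    X,p,d=cloud(tag)
    m=(abs(X[...,0]-633)<110)&(abs(X[...,1]+241)<110)&(X[...,2]>33)&(X[...,2]<46)&(d>0)
    q=X[m]; 
    rect=cv2.minAreaRect(q[:,:2].astype(np.float32)); print(tag,'tacho',len(q),q.mean(0),rect)
    mm=(abs(X[...,0]-633)<110)&(abs(X[...,1]+241)<110)&(X[...,2]>12)&(X[...,2]<46)&(d>0)
    print(cv2.minAreaRect(X[mm][:,:2].astype(np.float32)))
print('table z',[px('t0',u,v)[2] for u,v in[(440,180),(340,190),(200,200),(320,280)]])
print('mat'); 
for u,v in[(340,205),(387,201),(392,238),(346,243)]: print(px('t0',u,v,4))
print('bar');
for u,v in[(231.5,204),(253,207.8)]: print(px('t0',u,v,130),px('t0',u,v))
print('nut'); 
for u,v in[(313,177)]: print(px('t0',u,v,130),px('t0',u,v))
print('foot');
for u,v in[(309.5,157),(302.6,204.8),(261.5,198.5)]: print(px('t0',u,v,12),px('t0',u-2,v))
K,T=optics.calibration('wrist')['mtx'],optics.calibration('wrist')['extrinsics']
s=sense(); Rt=R.from_euler('xyz',s['tcp_rot'],degrees=True).as_matrix()
print('tool axes',Rt.round(2)); print('cam in tool',Rt.T@(T[:3,3]-s['tool_pos']),(Rt.T@T[:3,:3]).round(2),K[0,0])
E
```

```text
t0 tacho 396 [ 632.51438916 -243.12943247   39.38662526] ((631.3922119140625, -240.01510620117188), (50.18955993652344, 148.23643493652344), 26.641944885253906)
((639.811767578125, -223.0555877685547), (242.82705688476562, 132.47894287109375), 69.07823944091797)
s0 tacho 564 [ 638.13949859 -243.18726686   39.77612665] ((635.3883056640625, -242.7513427734375), (53.12378692626953, 147.80133056640625), 27.691179275512695)
((683.4242553710938, -228.00941467285156), (163.61131286621094, 150.67323303222656), 16.414560317993164)
table z [np.float64(1.295525334518743), np.float64(-2.0022396223082524), np.float64(1.4251230859022144), np.float64(0.9678957283108502)]
mat
[ 511.66358774 -129.34198565    4.        ]
[ 533.41220656 -321.3637499     4.        ]
[ 383.22873931 -342.70598227    4.        ]
[ 357.98904848 -156.72165786    4.        ]
bar
[492.27522625 287.60536506 130.        ] [492.82082906 288.8893274  123.89178161]
[480.16079159 206.05665644 130.        ] [490.38475221 225.5913357    3.96776773]
nut
[603.64643662 -16.36299465 130.        ] [600.72482453 -16.44155332 147.73724562]
foot
[706.08044773   0.88467333  12.        ] [706.41854814   9.177964     9.38007818]
[507.52752298  23.28395727  12.        ] [507.68242949  31.55515846   7.88281462]
[528.66753814 191.42251104  12.        ] [523.5016574  193.02612881  58.88291608]
tool axes [[-0.    0.3   0.95]
 [-0.    0.95 -0.3 ]
 [-1.   -0.   -0.  ]]
cam in tool [-121.3305694     0.74137557  -71.99102478] [[-0.    0.28 -0.96]
 [ 1.    0.   -0.  ]
 [ 0.   -0.96 -0.28]] 308.7465728878718
```

Close crop confirms the choice: grey, black nose at the left end (crop (115,190)), so the lens points towards +y. Lens yaw is about 117°. The grinder origin is about (618,99) with yaw about -7°.

```bash
cat >> h.py <<'E'
from scipy.spatial.transform import Rotation as R
def down(ya): # tool x down, tool y at world azimuth ya
    a=np.radians(ya); y=np.array([np.cos(a),np.sin(a),0]); x=np.array([0,0,-1.]); return np.column_stack([x,y,np.cross(x,y)])
def go(p,Rg,R0=None,p0=None):
    s=sense()
    if R0 is None: R0=R.from_euler('xyz',s['tcp_rot'],degrees=True).as_matrix(); p0=s['tool_pos']
    print('shift m',(R0.T@(np.array(p)-p0)/1000).round(4),'turn',R.from_matrix(R0.T@Rg).as_rotvec(degrees=True).round(2))
def st():
    s=sense(); Rm=R.from_euler('xyz',s['tcp_rot'],degrees=True).as_matrix()
    print('t',s['time'],'p',s['tool_pos'].round(1),'x',Rm[:,0].round(3),'y',Rm[:,1].round(3),'F',s['ft_force'].round(1),'gap',round(s['finger_gap'],1),'q',s['joint_pos'].round(1))
E
python3 -c "
from h import *
go([633,-241,200],down(27))"
```

```text
shift m [ 0.0533 -0.6414  0.6761] turn [4.571e+01 3.000e-02 1.000e-01]
```

Call:
carry_out(
  commands=[0.0, -0.641, 0.676, 45.7, 0, 0, -1, 0.0, -0.641, 0.676, 45.7, 0, 0, -1, 0.0, -0.641, 0.676, 45.7, 0, 0, -1, 0.0, -0.641, 0.676, 45.7, 0, 0, -1, 0.0, -0.641, 0.676, 45.7, 0, 0, -1, 0.0, -0.641, 0.676, 45.7, 0, 0, -1, 0.0, -0.641, 0.676, 45.7, 0, 0, -1, 0.0, -0.641, 0.676, 45.7, 0, 0, -1, 0.0, -0.641, 0.676, 45.7, 0, 0, -1, 0.0, -0.641, 0.676, 45.7, 0, 0, -1, 0.0, -0.641, 0.676, 45.7, 0, 0, -1, 0.0, -0.641, 0.676, 45.7, 0, 0, -1],
)

```text
time: 1.6
tool_pos: [544.8, -83.8, 253.0]
tcp_rot: [-60.3, 89.9, -123.3]
ft_force: [0.6, 1.3, 0.2]
finger_gap: 85.5
```

```bash
python3 -c "
from h import *
st(); go([633,-241,180],down(27))"
```

```text
t 1.6 p [544.8 -83.8 253. ] x [-0.001 -0.001 -1.   ] y [ 0.891  0.454 -0.001] F [0.6 1.3 0.2] gap 85.5 q [-14.   -0.   93.1  -0.1  86.9 -41. ]
shift m [0.0731 0.0073 0.1801] turn [-0.01  0.04  0.08]
```

Call:
carry_out(
  commands=[0.05, 0.007, 0.18, 0, 0, 0, -1, 0.073, 0.007, 0.18, 0, 0, 0, -1, 0.073, 0.007, 0.18, 0, 0, 0, -1, 0.073, 0.007, 0.18, 0, 0, 0, -1, 0.073, 0.007, 0.18, 0, 0, 0, -1],
)

```text
time: 2.22
tool_pos: [632.2, -241.1, 178.8]
tcp_rot: [-116.4, 89.8, -179.5]
ft_force: [0.6, 0.3, 0.2]
finger_gap: 85.4
```

```bash
python3 - <<'E'
from h import *
st(); snap('wrist','w1')
X,p,d=cloud('w1')
m=(abs(X[...,0]-633)<110)&(abs(X[...,1]+241)<110)&(X[...,2]>33)&(X[...,2]<46)&(d>0)
q=X[m]; print(q.mean(0),cv2.minAreaRect(q[:,:2].astype(np.float32)))
E
```

```text
t 2.225 p [ 632.2 -241.1  178.8] x [-0.003 -0.    -1.   ] y [ 0.892  0.453 -0.003] F [0.6 0.3 0.2] gap 85.4 q [-25.2  21.7  76.4  -0.1  82.  -52.1]
[ 631.48683857 -236.38135264   41.785636  ] ((632.7083740234375, -238.98867797851562), (50.74473571777344, 147.75978088378906), 26.838457107543945)
```

View pics/w1.png

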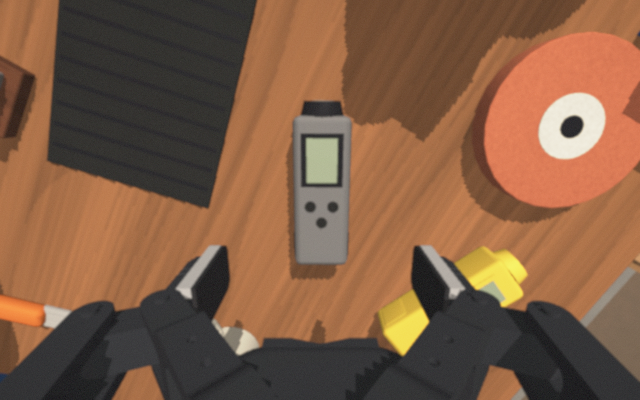

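Wrist view: tachometer upright and centred (lens at (322,105)), lined up with the jaws. The yellow look-alike is beside the right finger, so I check clearance.

```bash
python3 - <<'E'
from h import *
for t in('w1','t0'):
    X,p,d=cloud(t); c=np.array([632.5,-240.,0]); Rd=down(27)
    L=(X-c)@Rd
    m=(abs(L[...,2])<16)&(d>0)&(X[...,2]>8)&(X[...,2]<70)&(abs(L[...,1])<90)
    print(t,np.histogram(L[m][:,1],bins=np.arange(-90,91,10)))
go([632.5,-240,30],down(27))
E
```

```text
w1 (array([  0,   0,   0,   0,   0,   0, 158, 402, 391, 426, 401, 210,   0,
         0,   0,   0,   0,   0]), array([-90, -80, -70, -60, -50, -40, -30, -20, -10,   0,  10,  20,  30,
        40,  50,  60,  70,  80,  90]))
t0 (array([ 1,  0,  0,  0,  0,  0, 17, 19, 22, 19, 19,  7,  1,  0,  0,  0,  0,
        1]), array([-90, -80, -70, -60, -50, -40, -30, -20, -10,   0,  10,  20,  30,
        40,  50,  60,  70,  80,  90]))
shift m [ 0.1504  0.0002 -0.0005] turn [-0.    0.02  0.07]
```

Call:
carry_out(
  commands=[0.06, 0, 0, 0, 0, 0, -0.9, 0.12, 0, 0, 0, 0, 0, -0.9, 0.15, 0, 0, 0, 0, 0, -0.9, 0.15, 0, 0, 0, 0, 0, -0.9, 0.15, 0, 0, 0, 0, 0, 1, 0.15, 0, 0, 0, 0, 0, 1, 0.15, 0, 0, 0, 0, 0, 1, 0.15, 0, 0, 0, 0, 0, 1, 0.15, 0, 0, 0, 0, 0, 1, 0.15, 0, 0, 0, 0, 0, 1],
  grip_force=45,
)

```text
time: 3.52
tool_pos: [634.8, -241.3, 34.3]
tcp_rot: [28.0, 89.7, -34.9]
ft_force: [-0.8, 2.0, 7.3]
finger_gap: 48.9
```

```bash
python3 - <<'E'
from h import *
st(); s=sense(); z=s['tool_pos'][2]
n=np.array([603.6,-22]); dr=np.array([.122,.9925]); c=n-175*dr
print(c); go([c[0],c[1],s['tool_pos'][2]+111],down(-7)); go([c[0]+20,c[1]-60,s['tool_pos'][2]+111],down(-7))
E
```

```text
t 3.525 p [ 634.8 -241.3   34.3] x [ 0.004 -0.003 -1.   ] y [0.891 0.454 0.002] F [-0.8  2.   7.3] gap 48.9 q [-25.1  29.8  81.8  -0.1  68.1 -52.1]
[ 582.25   -195.6875]
shift m [-0.1113 -0.0258 -0.064 ] turn [34.01  0.21 -0.21]
shift m [-0.1111 -0.0352 -0.0015] turn [34.01  0.21 -0.21]
```

Call:
carry_out(
  commands=[-0.05, 0, 0, 0, 0, 0, 1, -0.111, 0, 0, 0, 0, 0, 1, -0.111, -0.035, -0.002, 10, 0, 0, 1, -0.111, -0.035, -0.002, 20, 0, 0, 1, -0.111, -0.035, -0.002, 30, 0, 0, 1, -0.111, -0.035, -0.002, 34, 0.2, -0.2, 1, -0.111, -0.035, -0.002, 34, 0.2, -0.2, 1, -0.111, -0.035, -0.002, 34, 0.2, -0.2, 1],
)

```text
time: 4.53
tool_pos: [602.5, -255.2, 146.0]
tcp_rot: [68.9, 89.9, -28.0]
ft_force: [1.4, -0.1, -1.8]
finger_gap: 48.7
```

```bash
python3 - <<'E'
from h import *
st(); snap('wrist','w2'); snap('top','t2'); snap('scene','s2')
a=cv2.imread('pics/w2.png'); b=cv2.imread('pics/t2.png')[110:230,210:410]; c=cv2.imread('pics/s2.png')[170:290,200:400]
cv2.imwrite('pics/m2.png',np.vstack([np.hstack([cv2.resize(b,(400,240),interpolation=2),cv2.resize(c,(400,240),interpolation=2)]),cv2.resize(a,(576,360))[:, :576] if 0 else np.pad(cv2.resize(a,(576,360)),((0,0),(0,224),(0,0)))]))
E
```

```text
t 4.525 p [ 602.5 -255.2  146. ] x [ 0.001 -0.001 -1.   ] y [ 0.993 -0.12   0.001] F [ 1.4 -0.1 -1.8] gap 48.7 q [-27.4  19.6  82.6  -0.   77.7 -20.6]
```

View pics/m2.png

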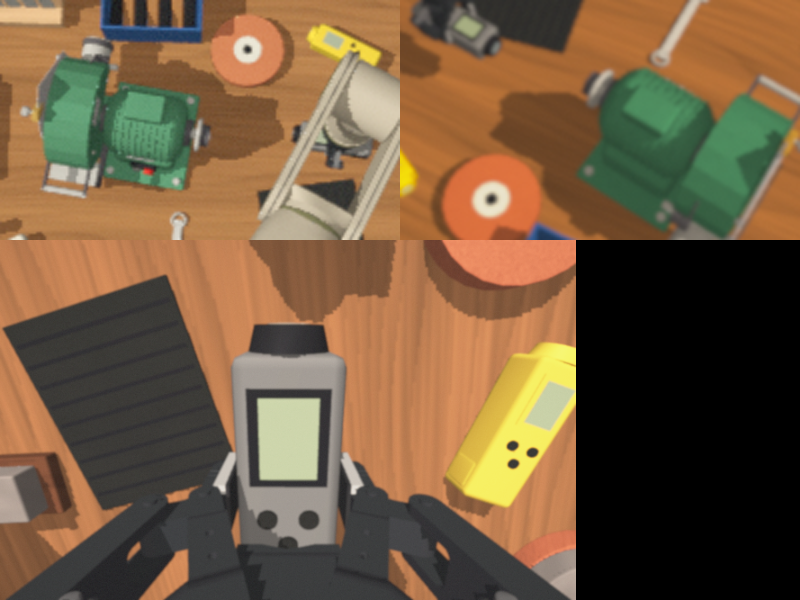

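Held level, lens forward (wrist view: nose at (288,335)). Now I measure the held box and refine the grinder pose.

```bash
python3 - <<'E'
from h import *
X,p,d=cloud('w2'); s=sense(); P=s['tool_pos']
L=(X-P)@down(-7)  # x down, y jaw, z = lens dir?
print('z axis',down(-7)[:,2])
m=(d>0)&(abs(L[...,1])<24)&(L[...,0]>-20)&(L[...,0]<45)&(L[...,2]<90)&(L[...,2]>-20)
q=L[m]; print(len(q)); 
for a,b in[(-20,0),(0,20),(20,40),(40,60),(60,90)]:
    k=(q[:,2]>a)&(q[:,2]<b); print(a,k.sum(),np.median(q[k],0).round(1), q[k][:,1].min().round(1),q[k][:,1].max().round(1))
print('max z',np.percentile(q[:,2],[95,99,99.8]))
k=q[:,0]<np.median(q[:,0])+6
A=np.c_[q[k][:,1:],np.ones(k.sum())]; print('plane',np.linalg.lstsq(A,q[k][:,0],rcond=None)[0])
# nut
for tag in('s0','s2'):
  print(px(tag,293,212.5,130),px(tag,293,212.5))
X,p,d=cloud('s2')
for tag in('s0','t0','s2'):
  X,p,d=cloud(tag)
  m=(d>0)&(X[...,2]>100)&(X[...,2]<165)&(X[...,1]<10)&(X[...,1]>-60)&(abs(X[...,0]-604)<45)
  q=X[m]; print(tag,len(q),q.min(0),q.max(0)); k=q[:,1]<q[:,1].min()+12; print(q[k].mean(0),k.sum())
# motor centre line: green points top
  g=(p[...,1].astype(int)>p[...,0]+25)&(d>0)&(X[...,2]>6)&(X[...,2]<18)
  if g.sum()>50: print('foot',cv2.minAreaRect(X[g][:,:2].astype(np.float32)))
E
```

```text
z axis [-0.12186934 -0.99254615 -0.        ]
10934
-20 4770 [ -7.4  -0.3 -10.6] -24.0 24.0
0 4302 [-6.6 -0.1  9.5] -24.0 24.0
20 1862 [-6.5 -0.3 24.7] -23.9 23.9
  return _methods._mean(a, axis=axis, dtype=dtype,
  ret = um.true_divide(
Traceback (most recent call last):
ValueError: zero-size array to reduction operation minimum which has no identity
```

```bash
python3 - <<'E' 2>/dev/null
from h import *
X,p,d=cloud('w2'); s=sense(); P=s['tool_pos']
L=(X-P)@down(-7)*[1,1,-1]
m=(d>0)&(abs(L[...,1])<35)&(L[...,0]>-20)&(L[...,0]<45)&(L[...,2]<110)&(L[...,2]>-5)
q=L[m]
for a in range(0,100,10):
    k=(q[:,2]>a)&(q[:,2]<a+10)&(abs(q[:,1])<35); 
    if k.sum():print(a,k.sum(),np.median(q[k],0).round(1), q[k][:,1].min().round(1),q[k][:,1].max().round(1))
print('max z',np.percentile(q[:,2],[95,99,99.8]))
k=(abs(q[:,1])<18)&(q[:,2]<60)
A=np.c_[q[k][:,1:],np.ones(k.sum())]; print('plane',np.linalg.lstsq(A,q[k][:,0],rcond=None)[0])
for tag in('s0','t0','s2'):
  X,p,d=cloud(tag)
  print(tag,px(tag,293,212.5,130),px(tag,293,212.5)) if tag[0]=='s' else 0
  m=(d>0)&(X[...,2]>100)&(X[...,2]<165)&(X[...,1]<10)&(X[...,1]>-60)&(abs(X[...,0]-604)<45)
  q=X[m]; print(tag,len(q),q.min(0),q.max(0)); k=q[:,1]<q[:,1].min()+12; print(q[k].mean(0),k.sum())
  g=(p[...,1].astype(int)>p[...,0]+25)&(d>0)&(X[...,2]>6)&(X[...,2]<18)&(abs(X[...,0]-617)<130)&(abs(X[...,1]-98)<130)
  if g.sum()>50: print('foot',g.sum(),cv2.minAreaRect(X[g][:,:2].astype(np.float32)))
E
```

```text
0 3112 [-7.2  0.1  5.7] -35.0 35.0
10 3782 [-7.7 -0.3 12.7] -33.3 30.8
20 2756 [-7.8 -0.3 25.1] -25.4 24.6
30 2956 [-7.8 -0.3 35.1] -25.6 24.6
40 3201 [-7.8 -0.4 45.1] -25.6 24.8
50 3476 [-6.7 -0.4 55.1] -25.4 24.6
60 2870 [-4.  -0.4 64.2] -23.9 23.6
70 1418 [-1.5 -0.4 73.1] -17.9 17.1
max z [70.8679003  75.24811313 76.22431739]
plane [ 3.31659938e-03  2.37041488e-04 -7.61127718e+00]
s0 [610.20863606 -22.5755947  130.        ] [616.04940209 -19.07978118 143.0109692 ]
s0 172 [576.1076615  -26.62678675 103.50218429] [638.45953254   9.76998356 164.40902501]
[611.30887882 -19.66339636 142.79251832] 41
foot 526 ((681.4282836914062, 85.36629486083984), (101.69453430175781, 153.85110473632812), 3.1773972511291504)
t0 92 [572.36399951 -20.37087635 123.72497119] [632.41545771   9.95225897 164.7560082 ]
[600.01710942 -14.10933579 142.91447576] 40
foot 410 ((617.79296875, 96.95386505126953), (164.12217712402344, 197.72433471679688), 81.32477569580078)
s2 [610.20863606 -22.5755947  130.        ] [617.00271021 -18.5092075  145.13457122]
s2 172 [577.62655012 -26.4538389  106.22304234] [638.15978433   9.63002154 164.43727981]
[611.25749514 -19.53733479 143.27042462] 40
foot 534 ((682.9296875, 83.873046875), (102.6855239868164, 157.0636444091797), 3.0362355709075928)
```

Call:
carry_out(
  commands=[-0.06, 0, 0, 0, 10, 0, 1, -0.1, 0, 0, 0, 20, 0, 1, -0.1, 0, 0, 0, 30, 0, 1, -0.1, 0, 0, 0, 35, 0, 1, -0.1, 0, 0, 0, 35, 0, 1, -0.1, 0, 0, 0, 35, 0, 1],
)

```text
time: 5.42
tool_pos: [602.5, -254.9, 245.5]
tcp_rot: [179.9, 55.1, 83.0]
ft_force: [-0.3, 0.4, -1.3]
finger_gap: 49.3
```

```bash
python3 - <<'E'
from h import *
st(); snap('wrist','w3')
E
```

```text
t 5.425 p [ 602.5 -254.9  245.5] x [ 0.069  0.567 -0.82 ] y [ 0.993 -0.12   0.001] F [-0.3  0.4 -1.3] gap 49.3 q [-41.8  30.1  65.   29.  104.6 -32.4]
```

View pics/w3.png

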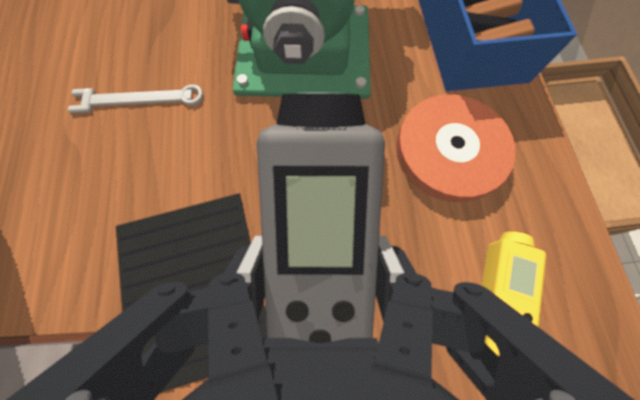

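Wrist view pitched forward: nut patch at (292,50); foot's near corners at about (236,92) and (370,95).

```bash
python3 - <<'E'
from h import *
print('nut',px('w3',292,50,130),px('w3',292,50))
a=px('w3',235,90,10);b=px('w3',371,95,10);print('foot',a,b,px('w3',240,86),px('w3',364,91),'yaw',np.degrees(np.arctan2(-(b-a)[0],(b-a)[1]))+90 )
X,p,d=cloud('w3')
g=(p[...,1].astype(int)>p[...,0]+25)&(d>0)&(X[...,2]>4)&(X[...,2]<16)&(abs(X[...,0]-617)<130)&(abs(X[...,1]-98)<130)
print(cv2.minAreaRect(X[g][:,:2].astype(np.float32)), np.percentile(X[g][:,2],[5,50,95]))
# near edge line of foot: min y per column
v,u=np.nonzero(g); E=[]
for c in range(245,362,4):
    k=u==c
    if k.any(): E.append(X[v[k].max(),c])
E=np.array(E); f=np.polyfit(E[:,0],E[:,1],1); print('edge slope deg',np.degrees(np.arctan(f[0])),E[[0,-1]])
# nut face plane
m=(d>0)&(abs(X[...,0]-604)<18)&(abs(X[...,2]-130)<18)&(X[...,1]<-10)
q=X[m]; c=q.mean(0); w=np.linalg.svd(q-c)[2][2]; print('face',len(q),c,w,q.min(0),q.max(0))
E
```

```text
nut [601.78029925 -18.32918462 130.        ] [601.77177148 -20.75047851 132.52968119]
foot [513.5221976   34.05241116  10.        ] [707.87851796   2.1841717   10.        ] [522.28236788  35.18865261  16.13466816] [697.53626747   6.10521613  15.55644799] yaw -9.31181986414407
((618.8253173828125, 95.03842163085938), (163.51766967773438, 196.74737548828125), 81.6621322631836) [13.35425913 15.23649821 15.91776459]
edge slope deg -7.442479886391834 [[527.12329692  27.39064032   7.48128448]
 [693.3334823    3.25517137  10.90213972]]
face 864 [603.82754652 -19.87614404 133.30669447] [ 0.07746082  0.99459805 -0.069098  ] [586.0495027  -24.04273562 112.10093155] [621.98042258 -10.40839338 147.95464955]
```

```bash
python3 -c "
from h import *
go([578,-194.5,143],down(-8)); go([598,-254.5,143],down(-8))"
```

```text
shift m [ 0.1169 -0.0319  0.0124] turn [  1.12 -34.86   0.26]
shift m [ 0.0843 -0.0048  0.0593] turn [  1.12 -34.86   0.26]
```

Call:
carry_out(
  commands=[0, 0, 0, 0, -10, 0, 1, 0, 0, 0, 0, -20, 0, 1, 0.04, -0.005, 0.03, 1.1, -30, 0.2, 1, 0.084, -0.005, 0.059, 1.1, -34.9, 0.3, 1, 0.1, -0.018, 0.036, 1.1, -34.9, 0.3, 1, 0.117, -0.032, 0.012, 1.1, -34.9, 0.3, 1, 0.117, -0.032, 0.012, 1.1, -34.9, 0.3, 1, 0.117, -0.032, 0.012, 1.1, -34.9, 0.3, 1],
)

```text
time: 6.48
tool_pos: [578.7, -193.7, 144.4]
tcp_rot: [58.0, 89.8, -39.9]
ft_force: [0.6, 0.6, -2.1]
finger_gap: 49.0
```

```bash
cat > chk.py <<'E'
from h import *
import sys
st(); snap('wrist',sys.argv[1]); s=sense()
X,p,d=cloud(sys.argv[1]); Rm=R.from_euler('xyz',s['tcp_rot'],degrees=True).as_matrix()
L=(X-s['tool_pos'])@Rm*[1,1,-1]
m=(d>0)&(abs(L[...,1])<18)&(L[...,0]>-20)&(L[...,0]<20)&(L[...,2]<60)&(L[...,2]>15)
q=L[m]; A=np.c_[q[:,1:],np.ones(len(q))]; print('plane slopes y,z,off',np.linalg.lstsq(A,q[:,0],rcond=None)[0])
E
python3 chk.py w4; python3 -c "
from h import *
go([578,-194.5,143],down(-8))"
```

```text
t 6.475 p [ 578.7 -193.7  144.4] x [ 0.003 -0.002 -1.   ] y [ 0.991 -0.137  0.003] F [ 0.6  0.6 -2.1] gap 49.0 q [-23.3  13.1  90.5  -0.1  76.2 -15.4]
plane slopes y,z,off [ 5.74192780e-03  2.63689059e-02 -8.39407725e+00]
shift m [ 0.0013 -0.0006  0.0003] turn [ 0.05  0.1  -0.16]
```

Call:
carry_out(
  commands=[0.001, 0, 0, 0, 1.5, 0, 1, 0.001, 0, 0, 0, 1.5, 0, 1, 0.001, 0, 0, 0, 1.5, 0, 1, 0.001, 0, 0, 0, 1.5, 0, 1, 0.001, 0, 0, 0, 1.5, 0, 1, 0.001, 0, 0, 0, 1.5, 0, 1, 0.001, 0, 0, 0, 1.5, 0, 1, 0.001, 0, 0, 0, 1.5, 0, 1, 0.001, 0, 0, 0, 1.5, 0, 1, 0.001, 0, 0, 0, 1.5, 0, 1, 0.001, 0, 0, 0, 1.5, 0, 1, 0.001, 0, 0, 0, 1.5, 0, 1],
)

```text
time: 8.02
tool_pos: [578.6, -194.3, 143.2]
tcp_rot: [173.6, 88.6, 75.6]
ft_force: [-0.4, 0.1, -2.4]
finger_gap: 49.4
```

```bash
python3 chk.py w5; python3 - <<'E'
from h import *
snap('scene','s5'); snap('top','t5')
for t in ('s5','t5'):
  f=cv2.imread(f'pics/{t}.png'); 
b=cv2.imread('pics/t5.png')[130:220,255:395]; c=cv2.imread('pics/s5.png')[165:265,200:340]
cv2.imwrite('pics/m5.png',np.hstack([cv2.resize(b,(400,257),interpolation=2),cv2.resize(c,(400,257),interpolation=2)]))
E
```

```text
t 8.025 p [ 578.6 -194.3  143.2] x [ 0.006  0.024 -1.   ] y [ 0.99  -0.138  0.003] F [-0.4  0.1 -2.4] gap 49.4 q [-24.2  13.5  90.3   1.4  76.5 -16.5]
plane slopes y,z,off [ 3.77183935e-03  2.67061885e-02 -8.40950372e+00]
```

View pics/m5.png

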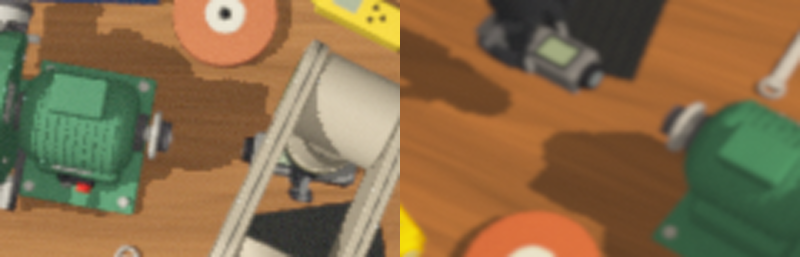

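Picture: lens in line with the nut along the spindle direction in both views, hood shut. I hold a little longer, then measure the mat.

Call:
carry_out(
  commands=[0, 0, 0, 0, 0, 0, 1, 0, 0, 0, 0, 0, 0, 1, 0, 0, 0, 0, 0, 0, 1, 0, 0, 0, 0, 0, 0, 1, 0, 0, 0, 0, 0, 0, 1, 0, 0, 0, 0, 0, 0, 1, 0, 0, 0, 0, 0, 0, 1, 0, 0, 0, 0, 0, 0, 1, -0.02, 0, 0.02, 0, 0, 0, 1, -0.03, 0, 0.05, 0, 0, 0, 1],
)

```text
time: 9.43
tool_pos: [572.3, -245.6, 174.4]
tcp_rot: [167.6, 88.6, 69.8]
ft_force: [0.4, -0.4, -2.2]
finger_gap: 49.1
```

```bash
python3 - <<'E'
from h import *
st()
w=[px('w2',u,v,4) for u,v in[(5.5,97),(183,39),(258,237),(117,299)]]
t=[px('t0',u,v,4) for u,v in[(340,205),(387,201),(392,238),(346,243)]]
print(np.array(w).round(0)[:,:2].tolist(),np.array(t).round(0)[:,:2].tolist())
for tag in('t0','s0','w1','w2'):
  X,p,d=cloud(tag)
  m=(p.max(-1)<62)&(d>0)&(X[...,2]>-3)&(X[...,2]<9)&(abs(X[...,0]-446)<140)&(abs(X[...,1]+237)<150)
  m=cv2.morphologyEx(m.astype(np.uint8),cv2.MORPH_OPEN,np.ones((5,5)))
  n,l,st_,_=cv2.connectedComponentsWithStats(m); k=1+np.argmax(st_[1:,4]); q=X[l==k]
  print(tag,len(q),cv2.minAreaRect(q[:,:2].astype(np.float32)))
E
```

```text
t 9.425 p [ 572.3 -245.6  174.4] x [ 0.008  0.022 -1.   ] y [ 0.991 -0.137  0.005] F [ 0.4 -0.4 -2.2] gap 49.1 q [-28.7  13.7  86.6   1.4  79.9 -21.1]
[[358.0, -148.0], [511.0, -123.0], [540.0, -294.0], [390.0, -343.0]] [[512.0, -129.0], [533.0, -321.0], [383.0, -343.0], [358.0, -157.0]]
t0 40 ((489.58709716796875, -146.2141876220703), (20.9465274810791, 25.254459381103516), 1.6334408521652222)
s0 1556 ((453.2027893066406, -233.95635986328125), (149.57452392578125, 187.17572021484375), 9.234493255615234)
w1 33145 ((450.7850036621094, -234.73104858398438), (158.5210418701172, 193.52584838867188), 9.219676971435547)
w2 2136 ((414.62554931640625, -154.6676788330078), (113.13847351074219, 28.875019073486328), 7.676403045654297)
```

```bash
python3 -c "
from h import *
Rg=down(9)@R.from_rotvec([0,1.4,0],degrees=True).as_matrix()
go([450,-234,110],Rg); go([450,-234,37],Rg)"
```

```text
shift m [ 0.0637 -0.123   0.0067] turn [-16.85   0.1   -0.69]
shift m [ 0.1366 -0.1234  0.0084] turn [-16.85   0.1   -0.69]
```

Call:
carry_out(
  commands=[0.03, -0.06, 0.007, -8, 0, 0, 1, 0.064, -0.123, 0.007, -16.8, 0, -0.7, 1, 0.064, -0.123, 0.007, -16.8, 0, -0.7, 1, 0.1, -0.123, 0.008, -16.8, 0, -0.7, 1, 0.12, -0.123, 0.008, -16.8, 0, -0.7, 1, 0.13, -0.123, 0.008, -16.8, 0, -0.7, 1, 0.134, -0.123, 0.008, -16.8, 0, -0.7, 1, 0.137, -0.123, 0.008, -16.8, 0, -0.7, 1, 0.137, -0.123, 0.008, -16.8, 0, -0.7, 1],
)

```text
time: 10.55
tool_pos: [451.7, -234.4, 38.3]
tcp_rot: [176.0, 88.8, 95.0]
ft_force: [-1.8, 1.3, 3.1]
finger_gap: 49.3
```

```bash
python3 chk.py w6
```

```text
t 10.55 p [ 451.7 -234.4   38.3] x [-0.002  0.021 -1.   ] y [0.988 0.156 0.001] F [-1.8  1.3  3.1] gap 49.3 q [-33.8   6.8 109.9   1.   64.1 -43.2]
plane slopes y,z,off [ 2.12193920e-03  4.98372839e-02 -8.54509444e+00]
```

Call:
carry_out(
  commands=[0, 0, 0, 0, 0, 0, 0.2, 0, 0, 0, 0, 0, 0, 0.0, 0, 0, 0, 0, 0, 0, -0.4, 0, 0, 0, 0, 0, 0, -0.8, 0, 0, 0, 0, 0, 0, -0.8, -0.03, 0, 0, 0, 0, 0, -0.8, -0.08, 0, 0, 0, 0, 0, -0.8, -0.14, 0, 0, 0, 0, 0, -0.8, -0.2, 0, 0, 0, 0, 0, -0.8, -0.2, 0, 0, 0, 0, 0, -0.8],
)

```text
time: 11.85
tool_pos: [454.8, -240.4, 244.9]
tcp_rot: [143.0, 89.1, 61.9]
ft_force: [-0.7, -1.2, 0.3]
finger_gap: 76.9
```

```bash
python3 - <<'E'
from h import *
st(); snap('wrist','w7')
X,p,d=cloud('w7')
m=(abs(X[...,0]-451)<110)&(abs(X[...,1]+234)<110)&(X[...,2]>37)&(X[...,2]<52)&(d>0)
q=X[m]; print(q.mean(0),cv2.minAreaRect(q[:,:2].astype(np.float32)))
A=np.c_[q[:,:2]-q[:,:2].mean(0),np.ones(len(q))]; print(np.linalg.lstsq(A,q[:,2],rcond=None)[0])
E
```

```text
t 11.85 p [ 454.8 -240.4  244.9] x [ 0.008  0.015 -1.   ] y [0.988 0.156 0.01 ] F [-0.7 -1.2  0.3] gap 76.9 q [-34.2  -5.6  99.4   0.9  86.3 -43.2]
[ 448.81265045 -230.52528303   41.12201753] ((448.7916259765625, -230.52154541015625), (49.3658561706543, 147.04379272460938), 8.540090560913086)
[-4.04060045e-03  3.25187227e-03  4.11220175e+01]
```

View pics/w7.png

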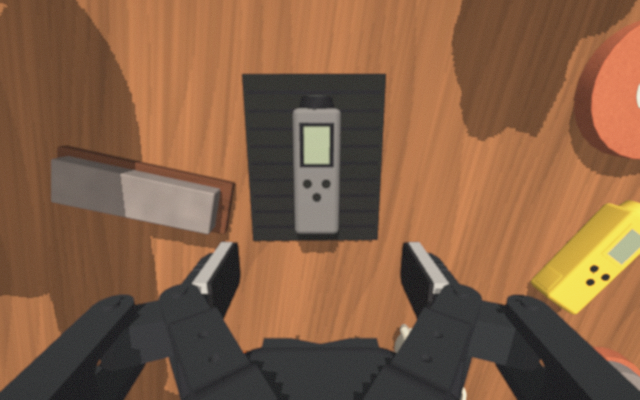

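```bash
python3 - <<'E'
from h import *
c=np.array([px('w7',u,v,4) for u,v in[(243,74),(386,74),(379,241),(253,241)]]);print(c.round(0)[:,:2].tolist(),c.mean(0))
e=lambda i,j:np.linalg.norm(c[i]-c[j]);print(e(0,1),e(1,2),e(2,3),e(3,0))
print(px('w7',317,96,30),px('w7',316,234,40), px('w7',316,237,4))
E
```

```text
[[355.0, -146.0], [510.0, -122.0], [543.0, -317.0], [386.0, -341.0]] [ 448.24940057 -231.61550638    4.        ]
156.20776529147363 197.75091255804952 158.95621387784973 197.168250877881
[ 438.75078292 -157.41196624   30.        ] [ 460.4141722  -304.74959462   40.        ] [ 463.12100749 -323.70765004    4.        ]
```

Picture: tachometer lies on the mat within 2 mm of its centre (mat corners (243,74), (386,74), (379,241), (253,241)) and flat. Next is the hood: go to a pre-grasp in front of the bar, with the camera on the quadrant side.

```bash
cat >> h.py <<'E'
YAW=-8.; O=np.array([619.,98.5,0])
def G(p): return R.from_euler('z',YAW,degrees=True).apply(p)+O
def grab(phi): # tool x forward-down by phi in grinder xz plane, tool z = -gy
    Rz=R.from_euler('z',YAW,degrees=True).as_matrix(); f=np.radians(phi)
    x=Rz@[np.cos(f),0,-np.sin(f)]; z=-Rz[:,1]; return np.column_stack([x,np.cross(z,x),z])
def bar(th): return G([100-250*np.cos(th),130,130+250*np.sin(th)])
E
python3 - <<'E'
from h import *
Rg=grab(45); b=bar(0); print(b,Rg)
go(b-100*Rg[:,0],Rg)
E
```

```text
[488.55229281 248.11081408 130.        ] [[ 0.70022527  0.70022527 -0.1391731 ]
 [-0.09841024 -0.09841024 -0.99026807]
 [-0.70710678  0.70710678 -0.        ]]
shift m [ 0.0493  0.0426 -0.4961] turn [15.67 -7.6  44.45]
```

Call:
carry_out(
  commands=[0, 0.01, -0.06, 3, -1.5, 8, -0.6, 0, 0.01, -0.12, 6, -3, 17, -0.6, 0.0, 0.02, -0.18, 9, -4.5, 26, -0.6, 0.01, 0.03, -0.24, 12, -6, 35, -0.6, 0.01, 0.043, -0.3, 15.7, -7.6, 44.4, -0.6, 0.02, 0.043, -0.36, 15.7, -7.6, 44.4, -0.6, 0.03, 0.043, -0.42, 15.7, -7.6, 44.4, -0.6, 0.04, 0.043, -0.47, 15.7, -7.6, 44.4, -0.6, 0.049, 0.043, -0.496, 15.7, -7.6, 44.4, -0.6, 0.049, 0.043, -0.496, 15.7, -7.6, 44.4, -0.6, 0.049, 0.043, -0.496, 15.7, -7.6, 44.4, -0.6, 0.049, 0.043, -0.496, 15.7, -7.6, 44.4, -0.6],
)

```text
time: 13.4
tool_pos: [418.4, 257.2, 199.3]
tcp_rot: [89.8, 45.1, -8.1]
ft_force: [0.7, -0.5, 1.2]
finger_gap: 68.1
```

```bash
python3 - <<'E'
from h import *
st(); print(grab(45)[:,:2].T); snap('wrist','w8')
E
```

```text
t 13.4 p [418.4 257.2 199.3] x [ 0.698 -0.1   -0.709] y [ 0.702 -0.096  0.705] F [ 0.7 -0.5  1.2] gap 68.1 q [ 49.8 -29.7 134.  -45.2  57.5  76.7]
[[ 0.70022527 -0.09841024 -0.70710678]
 [ 0.70022527 -0.09841024  0.70710678]]
```

View pics/w8.png

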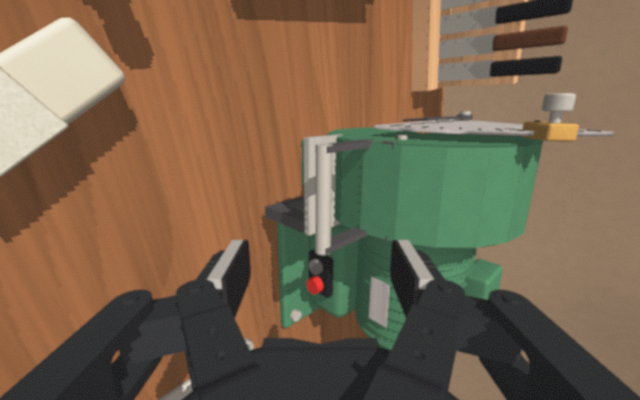

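Picture: bar at (322,143)-(322,247), parallel to the pads and centred between them; brass block at (551,130). Measuring both.

```bash
python3 - <<'E'
from h import *
Rz=R.from_euler('z',YAW,degrees=True).as_matrix()
X,p,d=cloud('w8'); g=(X-O)@Rz
b=[]
for v in range(150,245,8):
    w=g[v,316:330]; dd=d[v,316:330]; k=np.argmin(np.where(dd>0,dd,9e9)); b.append(px('w8',322,v))
b=np.array(b); print('bar surf',b[::3].round(1)); 
gb=(b-O)@Rz; print(gb.mean(0), 'dir yaw',np.degrees(np.arctan2(-(b[0]-b[-1])[0],(b[0]-b[-1])[1])))
hsv=cv2.cvtColor(p,cv2.COLOR_RGB2HSV)
v,u=np.mgrid[:400,:640]
m=(d>0)&(hsv[...,0]>15)&(hsv[...,0]<30)&(hsv[...,1]>120)&(hsv[...,2]>110)&(u>515)&(u<590)&(v>115)&(v<145)
q=g[m]; print('block',len(q),np.median(q,0),q.min(0),q.max(0), u[m].min(),u[m].max(),v[m].min(),v[m].max())
h=q-[100,0,130]; rr=np.hypot(h[:,0],h[:,2]); a=np.arctan2(h[:,2],-h[:,0])
k=rr<230; print('r',np.percentile(rr[k],[1,10,50,90,99]),'ang',np.percentile(a[k],[1,10,50,90,99]))
for lo in range(140,200,5):
    s=(rr>lo)&(rr<lo+5); 
    if s.sum()>3: print(lo,s.sum(),a[s].min().round(3),a[s].max().round(3))
for t,(uu,vv) in {'bar1':(322,150),'ptr?':(402,137)}.items():
    print(t,(px('w8',uu,vv)-O)@Rz)
crop('w8',300,60,640,260,2,'c8'); i=cv2.imread('pics/w8.png')[90:160,440:640]; cv2.imwrite('pics/c8.png',cv2.resize(cv2.imread('pics/w8.png')[90:190,380:640],None,fx=3,fy=3,interpolation=2))
E
```

```text
bar surf [[492.  287.7 134. ]
 [489.  271.  134.7]
 [486.7 253.2 134.5]
 [484.  234.6 134.7]]
[-152.50813129  137.21590795  134.46662225] dir yaw -8.437841420810559
block 568 [-37.15442993 182.83475227 250.22289196] [-44.61706154  66.32350684 128.78502931] [1211.01886124  188.14887579  258.11496345] 529 578 122 140
r [169.24630886 181.32399033 182.8757349  183.93516644 184.70345514] ang [0.66864553 0.67583333 0.71754002 0.76203545 0.77607591]
165 10 0.667 0.851
170 10 0.668 0.676
175 18 0.67 0.769
180 518 0.668 0.778
bar1 [-152.08118292  169.70679536  133.97402985]
ptr? [-70.73099204 173.74901516 148.40234449]
```

View pics/c8.png

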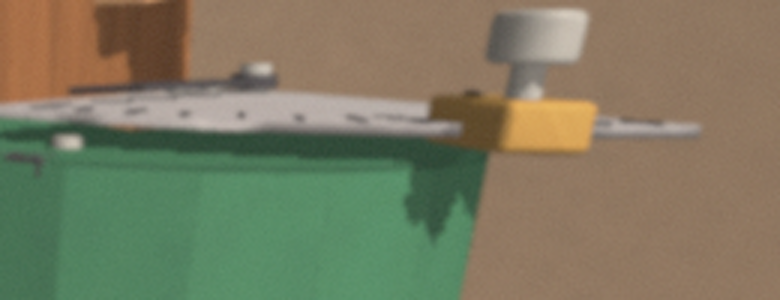

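Block outer face is at r = 183 mm (expected 184), spanning 0.668 to 0.777 rad, so the mark is at about 0.72. The bar agrees with the model within 2 mm. Narrow the jaws and go in.

```bash
python3 - <<'E'
from h import *
Rg=grab(45); b=G([-149.3,131,130]); go(b-3*Rg[:,0],Rg)
E
```

```text
shift m [ 0.0967  0.0008 -0.0023] turn [0.02 0.1  0.1 ]
```

Call:
carry_out(
  commands=[0, 0, 0, 0, 0, 0, 0, 0, 0, 0, 0, 0, 0, 0, 0.03, 0, -0.002, 0, 0, 0, 0, 0.06, 0.001, -0.002, 0, 0, 0, 0, 0.085, 0.001, -0.002, 0, 0, 0, 0, 0.097, 0.001, -0.002, 0, 0, 0, 0, 0.097, 0.001, -0.002, 0, 0, 0, 0],
)

```text
time: 14.32
tool_pos: [487.7, 248.2, 131.7]
tcp_rot: [89.8, 45.1, -8.3]
ft_force: [0.3, 0.1, -0.1]
finger_gap: 42.7
```

```bash
python3 - <<'E'
from h import *
st(); snap('wrist','w9')
E
```

```text
t 14.325 p [487.7 248.2 131.7] x [ 0.698 -0.102 -0.709] y [ 0.702 -0.099  0.705] F [ 0.3  0.1 -0.1] gap 42.7 q [ 40.9 -15.1 131.3 -51.   43.4  81.1]
```

View pics/w9.png

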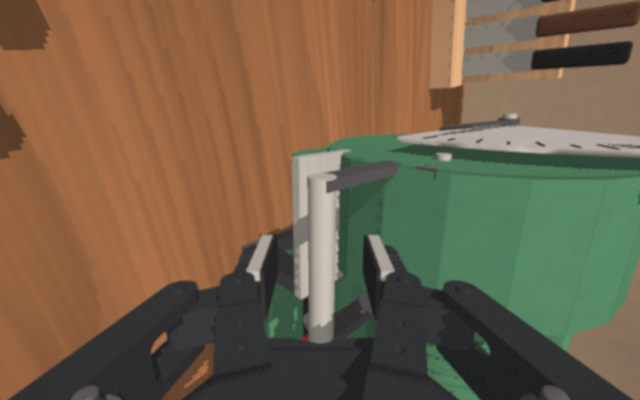

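Bar at (322,175)-(320,340) lies between the fingers, mid-length. Close.

Call:
carry_out(
  commands=[0, 0, 0, 0, 0, 0, 1, 0, 0, 0, 0, 0, 0, 1, 0, 0, 0, 0, 0, 0, 1, 0, 0, 0, 0, 0, 0, 1, 0, 0, 0, 0, 0, 0, 1, 0, 0, 0, 0, 0, 0, 1],
  grip_force=80,
)

```text
time: 15.12
tool_pos: [487.3, 249.3, 132.9]
tcp_rot: [90.0, 45.1, -8.1]
ft_force: [-6.0, 0.2, 3.1]
finger_gap: 9.1
```

```bash
python3 - <<'E'
from h import *
st(); s=sense(); p0=s['tool_pos']; R0=R.from_euler('xyz',s['tcp_rot'],degrees=True).as_matrix()
g0=p0+3*R0[:,0]; print('grasp pt grinder',R.from_euler('z',-YAW,degrees=True).apply(g0-O))
for i in range(1,13):
    th=0.72*i/12; phi=45+12*i/12; Rg=grab(phi); gp=g0+bar(th)-bar(0); print(i,end=' '); go(gp-3*Rg[:,0],Rg)
E
```

```text
t 15.125 p [487.3 249.3 132.9] x [ 0.699 -0.1   -0.708] y [ 0.701 -0.099  0.706] F [-6.   0.2  3.1] gap 9.1 q [ 41.  -15.3 131.3 -51.   43.4  81.1]
grasp pt grinder [-149.31075439  130.94635639  130.74307046]
1 shift m [-0.0103  0.011   0.    ] turn [-0.03  0.08 -0.91]
2 shift m [-0.0199  0.0225  0.    ] turn [-0.03  0.08 -1.91]
3 shift m [-0.0288  0.0346  0.    ] turn [-0.03  0.08 -2.91]
4 shift m [-0.037   0.0472  0.    ] turn [-0.03  0.08 -3.91]
5 shift m [-0.0444  0.0603  0.    ] turn [-0.03  0.08 -4.91]
6 shift m [-0.051   0.0738  0.    ] turn [-0.03  0.08 -5.91]
7 shift m [-0.0568  0.0877  0.    ] turn [-0.04  0.08 -6.91]
8 shift m [-0.0618  0.1019  0.    ] turn [-0.04  0.08 -7.91]
9 shift m [-0.0659  0.1164  0.    ] turn [-0.04  0.07 -8.91]
10 shift m [-0.0691  0.1311  0.    ] turn [-0.04  0.07 -9.91]
11 shift m [-0.0714  0.146   0.    ] turn [ -0.04   0.07 -10.91]
12 shift m [-0.0729  0.1609  0.    ] turn [ -0.04   0.07 -11.91]
```

Call:
carry_out(
  commands=[-0.01, 0.011, 0, 0, 0, -0.9, 1, -0.02, 0.0225, 0, 0, 0, -1.9, 1, -0.029, 0.0345, 0, 0, 0, -2.9, 1, -0.029, 0.0345, 0, 0, 0, -2.9, 1],
)

```text
time: 15.62
tool_pos: [490.7, 248.7, 178.0]
tcp_rot: [90.0, 48.0, -8.1]
ft_force: [1.8, 1.7, -7.3]
finger_gap: 9.0
```

```bash
python3 - <<'E'
from h import *
st(); snap('wrist','w10'); s=sense(); R0=R.from_euler('xyz',s['tcp_rot'],degrees=True).as_matrix()
g=R.from_euler('z',-YAW,degrees=True).apply(s['tool_pos']+3*R0[:,0]-O)-[100,0,130]; print('r',np.hypot(g[0],g[2]),'th',np.arctan2(g[2],-g[0]))
# bar seen in tool frame (upper end)
X,p,d=cloud('w10'); L=(X-s['tool_pos'])@R0
m=(d>0)&(L[...,2]<-20)&(L[...,2]>-33)&(abs(L[...,1])<20)&(abs(L[...,0])<25)
print(m.sum(),np.median(L[m],0),np.percentile(L[m],[5,95],axis=0))
E
```

```text
t 15.625 p [490.7 248.7 178. ] x [ 0.662 -0.094 -0.744] y [ 0.736 -0.105  0.669] F [ 1.8  1.7 -7.3] gap 9.0 q [ 39.2 -19.6 128.  -41.1  48.3  69. ]
r 250.1820400798022 th 0.18126216689473823
812 [  0.08495015  -0.24288793 -26.64397868] [[ -1.32485515  -5.3820098  -32.39045514]
 [  3.46647393   5.28297422 -20.68931321]]
```

Bar held (7.3 N spring load, radius 250). Continue the arc.

```bash
python3 - <<'E'
from h import *
s=sense(); p0=s['tool_pos']; R0=R.from_euler('xyz',s['tcp_rot'],degrees=True).as_matrix(); g0=p0+3*R0[:,0]
for i in range(1,10):
    th=0.18+0.06*i; Rg=grab(48+1*i); print(round(th,2),end=' '); go(g0+bar(th)-bar(.18)-3*Rg[:,0],Rg)
E
```

```text
0.24 shift m [-0.0088  0.0122  0.    ] turn [-0.05  0.06 -0.96]
0.3 shift m [-0.0169  0.0249 -0.    ] turn [-0.05  0.06 -1.96]
0.36 shift m [-0.0242  0.038  -0.    ] turn [-0.05  0.06 -2.96]
0.42 shift m [-0.0307  0.0516 -0.    ] turn [-0.06  0.06 -3.96]
0.48 shift m [-0.0364  0.0655 -0.    ] turn [-0.06  0.06 -4.96]
0.54 shift m [-0.0412  0.0798 -0.    ] turn [-0.06  0.06 -5.96]
0.6 shift m [-0.0452  0.0943 -0.    ] turn [-0.06  0.06 -6.96]
0.66 shift m [-0.0483  0.109  -0.    ] turn [-0.06  0.06 -7.96]
0.72 shift m [-5.050e-02  1.239e-01 -1.000e-04] turn [-0.06  0.06 -8.96]
```

Call:
carry_out(
  commands=[-0.009, 0.012, 0, 0, 0, -1, 1, -0.017, 0.025, 0, 0, 0, -2, 1, -0.024, 0.038, 0, 0, 0, -3, 1, -0.0305, 0.0515, 0, 0, 0, -4, 1, -0.0365, 0.0655, 0, 0, 0, -5, 1, -0.041, 0.08, 0, 0, 0, -6, 1, -0.045, 0.0945, 0, 0, 0, -7, 1, -0.0485, 0.109, 0, 0, 0, -8, 1, -0.0505, 0.124, 0, 0, 0, -9, 1, -0.0505, 0.124, 0, 0, 0, -9, 1, -0.0505, 0.124, 0, 0, 0, -9, 1, -0.0505, 0.124, 0, 0, 0, -9, 1],
)

```text
time: 17.18
tool_pos: [546.2, 240.5, 296.0]
tcp_rot: [89.8, 57.3, -8.3]
ft_force: [-17.4, -1.0, 2.7]
finger_gap: 9.5
```

```bash
python3 - <<'E'
from h import *
st(); snap('wrist','w11'); snap('scene','s11'); s=sense(); R0=R.from_euler('xyz',s['tcp_rot'],degrees=True).as_matrix()
g=R.from_euler('z',-YAW,degrees=True).apply(s['tool_pos']+3*R0[:,0]-O)-[100,0,130]; print('r',np.hypot(g[0],g[2]),'th',np.arctan2(g[2],-g[0]))
a=cv2.imread('pics/w11.png'); c=cv2.imread('pics/s11.png')[190:290,330:430]
cv2.imwrite('pics/m11.png',np.hstack([cv2.resize(a[:,:],(560,350)),cv2.resize(c,(240,350)[:1]+(240,),interpolation=2) if 0 else np.pad(cv2.resize(c,(240,240),interpolation=2),((0,110),(0,0),(0,0)))]))
E
```

```text
t 17.175 p [546.2 240.5 296. ] x [ 0.534 -0.078 -0.842] y [ 0.833 -0.117  0.54 ] F [-17.4  -1.    2.7] gap 9.5 q [ 29.8 -16.  108.8 -22.1  62.3  43.9]
r 250.82162142288868 th 0.7095958846091751
```

View pics/m11.png

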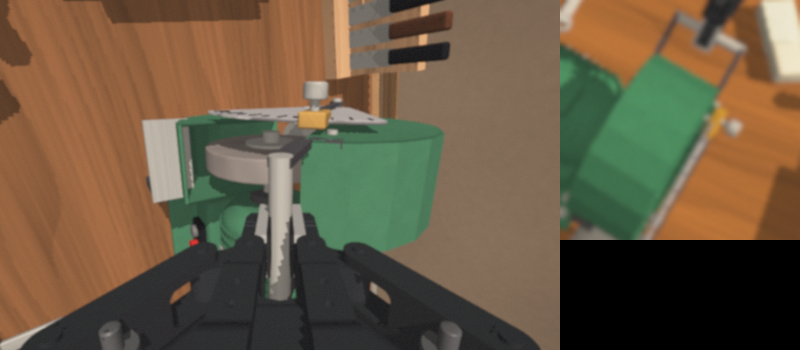

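The picture shows the hood open, with the brass block at (315,119) right above the bar line at (280,155-290). My view budget is used up, so I check the angle numerically from the same wrist frame: the hinge, block middle and bar must be collinear.

```bash
cat > ang.py <<'E'
from h import *
import sys
tag=sys.argv[1]; 
if len(sys.argv)>2: st(); snap('wrist',tag)
s=sense(); R0=R.from_euler('xyz',s['tcp_rot'],degrees=True).as_matrix(); Rz=R.from_euler('z',YAW,degrees=True).as_matrix()
X,p,d=cloud(tag); g=(X-O)@Rz-[100,0,130]; rr=np.hypot(g[...,0],g[...,2]); a=np.arctan2(g[...,2],-g[...,0])
hsv=cv2.cvtColor(p,cv2.COLOR_RGB2HSV)
m=(d>0)&(hsv[...,0]>15)&(hsv[...,0]<30)&(hsv[...,1]>120)&(hsv[...,2]>100)&(rr>145)&(rr<200)&(a>.4)&(a<.95)&(g[...,1]>165)&(g[...,1]<200)
print('block',m.sum(),'r',np.percentile(rr[m],[2,50,98]).round(1),'ang',np.percentile(a[m],[1,99]).round(4))
f=m&(rr>180); print('outer face',f.sum(),'ang',a[f].min().round(4),np.percentile(a[f],[2,98]).round(4),a[f].max().round(4),'mid',np.percentile(a[f],[2,98]).mean().round(4),'gy',np.percentile(g[f][:,1],[2,98]).round(1))
b=(d>0)&(abs(rr-250)<9)&(g[...,1]>146)&(g[...,1]<163)&(abs(a-.7)<.15)
cam=(np.load(f'pics/{tag}.npz')['T'][:3,3]-O)@Rz-[100,0,130]
q=g[b]; 
# circle fit r=6 in xz
from scipy.optimize import least_squares
o=least_squares(lambda c:np.hypot(q[:,0]-c[0],q[:,2]-c[1])-6,[-190,165],loss='soft_l1')
print('bar',b.sum(),o.x,'r',np.hypot(*o.x),'ang',np.arctan2(o.x[1],-o.x[0]),'rms',np.sqrt((o.fun**2).mean()))
t=(s['tool_pos']+3*R0[:,0]-O)@Rz-[100,0,130]; print('kin',np.hypot(t[0],t[2]),np.arctan2(t[2],-t[0]))
# pointer: points just inside the block, r 100..149, gy 170-185, non-green
k=(d>0)&(g[...,1]>171)&(g[...,1]<200)&(rr>100)&(rr<149)&(abs(a-.7)<.2)
v,u=np.nonzero(k)
for lo in (140,144,147):
    kk=k&(rr>lo)&(rr<lo+4); print(lo,kk.sum(),np.percentile(g[kk][:,1],[5,50,95]).round(1) if kk.any() else '')
v,u=np.nonzero(m); print('block px',u.min(),u.max(),v.min(),v.max())
E
python3 ang.py w11; python3 - <<'E'
from h import *
X,p,d=cloud('w8');print()
E
```

```text
block 690 r [160.8 182.7 184.1] ang [0.6722 0.7813]
outer face 597 ang 0.6705 [0.6735 0.7728] 0.7753 mid 0.7231 gy [177.5 188.5]
bar 1040 [-189.31095684  161.79807785] r 249.0326411847736 ang 0.7071980301150075 rms 0.45867484861084645
kin 250.82162142288868 0.7095958846091751
140 48 [172.  182.  182.4]
144 28 [171.9 172.1 182.4]
147 17 [172.1 182.1 182.8]
block px 341 376 125 147
```

```bash
python3 - <<'E'
from h import *
from scipy.optimize import least_squares
Rz=R.from_euler('z',YAW,degrees=True).as_matrix(); C=[]
for tag,th in(('w8',0),('w9',0),('w10',.18),('w11',.71)):
    X,p,d=cloud(tag); g=(X-O)@Rz-[100,0,130]; e=[-250*np.cos(th),250*np.sin(th)]
    b=(d>0)&(np.hypot(g[...,0]-e[0],g[...,2]-e[1])<10)&(g[...,1]>146)&(g[...,1]<163); q=g[b]
    o=least_squares(lambda c:np.hypot(q[:,0]-c[0],q[:,2]-c[1])-6,e,loss='soft_l1'); C.append(o.x); print(tag,b.sum(),o.x.round(2),np.hypot(*o.x).round(2),np.arctan2(o.x[1],-o.x[0]).round(4))
C=np.array(C); o=least_squares(lambda h:np.hypot(C[:,0]-h[0],C[:,1]-h[1])-250,[0,0]); print('hinge off',o.x,o.fun)
s=sense(); R0=R.from_euler('xyz',s['tcp_rot'],degrees=True).as_matrix()
n=np.array([np.cos(.71),0,-np.sin(.71)]) # inward
for dth,out in((.015,0),(.015,1.0)):
    sh=Rz@(250*dth*np.array([np.sin(.71),0,np.cos(.71)])-out*n); print(dth,out,(R0.T@sh/1000).round(4))
E
```

```text
w8 393 [-247.7     0.78] 247.7 0.0031
w9 1050 [-248.43    0.7 ] 248.43 0.0028
w10 1031 [-244.61   43.42] 248.44 0.1757
w11 1040 [-189.31  161.8 ] 249.03 0.7072
hinge off [1.87780788 0.78027582] [-0.42499038  0.30534791  0.1526634  -0.04025072]
0.015 0 [-0.0011  0.0036  0.    ]
0.015 1.0 [-0.002   0.0033  0.    ]
```

Call:
carry_out(
  commands=[-0.002, 0.0034, 0, 0, 0, 0, 1, -0.002, 0.0034, 0, 0, 0, 0, 1, -0.002, 0.0034, 0, 0, 0, 0, 1, -0.002, 0.0034, 0, 0, 0, 0, 1],
)

```text
time: 17.77
tool_pos: [547.4, 240.2, 297.8]
tcp_rot: [89.6, 57.4, -8.4]
ft_force: [5.0, 3.9, -15.5]
finger_gap: 9.7
```

```bash
python3 ang.py w12 1
```

```text
t 17.775 p [547.4 240.2 297.8] x [ 0.532 -0.079 -0.843] y [ 0.835 -0.117  0.538] F [  5.    3.9 -15.5] gap 9.7 q [ 29.7 -15.8 108.4 -22.   62.5  43.7]
block 685 r [160.  182.7 184.2] ang [0.673 0.783]
outer face 590 ang 0.6717 [0.6737 0.7736] 0.7759 mid 0.7236 gy [177.6 188.7]
bar 1010 [-187.91161591  163.5009253 ] r 249.08498141543043 ang 0.7160450870208771 rms 0.48031148449832156
kin 251.0487870477036 0.7187282388781028
140 41 [172.  172.3 182.3]
144 28 [172.  177.2 182.4]
147 17 [172.  172.1 182.4]
block px 338 374 125 147
```

Call:
carry_out(
  commands=[0, 0.002, 0, 0, 0, 0, 1, 0, 0.002, 0, 0, 0, 0, 1, 0, 0.002, 0, 0, 0, 0, 1, 0, 0.002, 0, 0, 0, 0, 1, 0, 0.002, 0, 0, 0, 0, 1, 0, 0.002, 0, 0, 0, 0, 1],
)

```text
time: 18.58
tool_pos: [548.6, 240.1, 299.0]
tcp_rot: [89.6, 57.5, -8.4]
ft_force: [-7.1, 2.0, -6.2]
finger_gap: 9.5
```

```bash
python3 ang.py w13 1; python3 - <<'E'
from h import *
Rz=R.from_euler('z',YAW,degrees=True).as_matrix()
snap('scene','s13'); snap('top','t13')
# tacho still on mat / others unmoved
for t0,t1 in(('s0','s13'),('t0','t13')):
    A,pa,da=cloud(t0);B,pb,db=cloud(t1)
X,p,d=cloud('s13'); m=(abs(X[...,0]-449)<110)&(abs(X[...,1]+231)<110)&(X[...,2]>37)&(X[...,2]<52)&(d>0)
print(cv2.minAreaRect(X[m][:,:2].astype(np.float32)))
# block in scene camera before / after
for t in('s0','s13'):
    X,p,d=cloud(t); hsv=cv2.cvtColor(p,cv2.COLOR_RGB2HSV); g=(X-O)@Rz-[100,0,130]
    m=(d>0)&(hsv[...,0]>15)&(hsv[...,0]<30)&(hsv[...,1]>140)&(g[...,1]>165)&(g[...,1]<205)&(g[...,2]>80)&(g[...,2]<150)
    v,u=np.nonzero(m); print(t,m.sum(),u.mean() if len(u) else 0,v.mean() if len(u) else 0)
E
```

```text
t 18.575 p [548.6 240.1 299. ] x [ 0.532 -0.079 -0.843] y [ 0.835 -0.117  0.538] F [-7.1  2.  -6.2] gap 9.5 q [ 29.6 -15.7 108.2 -21.9  62.6  43.5]
block 690 r [159.6 182.7 184.2] ang [0.6722 0.7834]
outer face 592 ang 0.67 [0.6737 0.7729] 0.7756 mid 0.7233 gy [177.7 188.7]
bar 1014 [-186.78406957  164.78720981] r 249.08455022977083 ang 0.7229123324072555 rms 0.4771307538282545
kin 250.96391416620358 0.72545813488162
140 37 [172.  172.3 182.3]
144 29 [172.  182.1 182.4]
147 16 [172.  172.1 174.9]
block px 335 372 125 147
((406.0831604003906, -242.68551635742188), (151.67538452148438, 148.8326873779297), 8.315632820129395)
s0 42 394.9047619047619 239.47619047619048
s13 42 394.85714285714283 239.52380952380952
```

Call:
carry_out(
  commands=[0, 0, 0, 0, 0, 0, 1, 0, 0, 0, 0, 0, 0, 1, 0, 0, 0, 0, 0, 0, 1, 0, 0, 0, 0, 0, 0, 1, 0, 0, 0, 0, 0, 0, 1, 0, 0, 0, 0, 0, 0, 1],
)

```text
time: 19.48
tool_pos: [548.6, 240.1, 299.0]
tcp_rot: [89.6, 57.5, -8.4]
ft_force: [-3.5, 2.5, -6.6]
finger_gap: 9.1
```

```bash
python3 ang.py w14 1 | grep -E "^t|mid|bar|kin"; python3 - <<'E'
from h import *
X,p,d=cloud('s13'); 
for c in((449,-231),):
    m=(np.hypot(X[...,0]-c[0],X[...,1]-c[1])<85)&(X[...,2]>38)&(X[...,2]<50)&(d>0)
    m=cv2.morphologyEx(m.astype(np.uint8),cv2.MORPH_OPEN,np.ones((3,3))); n,l,s,_=cv2.connectedComponentsWithStats(m)
    for k in range(1,n): print(s[k][4],cv2.minAreaRect(X[l==k][:,:2].astype(np.float32)))
E
```

```text
t 19.475 p [548.6 240.1 299. ] x [ 0.532 -0.079 -0.843] y [ 0.835 -0.117  0.537] F [-3.5  2.5 -6.6] gap 9.1 q [ 29.6 -15.7 108.2 -21.9  62.7  43.5]
outer face 582 ang 0.6705 [0.6741 0.7727] 0.7753 mid 0.7234 gy [177.6 188.6]
bar 1021 [-186.79448439  164.79203483] r 249.0955522326644 ang 0.7228991970812492 rms 0.4714038821154539
kin 250.97609692017622 0.7254428713536293
420 ((454.2603759765625, -236.6485137939453), (51.37316131591797, 144.2150115966797), 7.580143451690674)
```

Steady: hood 0.723, block middle 0.723, and the tachometer is still flat on the mat.

```bash
python3 -c "
from bench import order
print(order.hand_in())"
```

```text
the job is handed in; nothing more can be done
None
```

I did the job in the order you asked and handed it in at about 19.5 s. The gripper was still holding the hood bar at the mark.

- **Tachometer aim:** I held the grey tachometer level and in line with the spindle. The lens was about 10 cm off the nut, for over 2 s, with the hood shut.
- **On the mat:** I then laid it flat on the mat. The wrist camera put it about 1 mm from the mat's middle. The last scene-camera reading was about 7 mm away, though that camera had read 2 to 3 mm off before.
- **Hood:** I lifted it by the bar. In the last wrist picture the bar stood at 0.723 rad and the middle of the block at 0.723 rad. Two other estimates put the hood about 0.002 rad above the mark: the arm's own position, and a re-fitted hinge position. The pose was steady and the load at the wrist was about 8 N.
- **Set block and bench:** The set block is at the same pixel in the scene camera as at the start. I did not check the other things on the bench one by one at the end.

Two caveats: I checked the pointer only by the bar and block angles, because my picture views were used up. The gripper read 9 mm on the 12 mm bar, but the hold showed no slip.

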